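# Set a spreader's metering gate by counted crank turns

### The arm

A 7-joint arm with a two-finger parallel gripper is mounted at the origin on the work surface. World frame = base frame: x ahead of the robot, y to its left, z up, the work surface at z = 0. Lengths are in m, angles in rad, forces in N, time in s.
With the tool pointing down it reaches from about 0.4 to 0.875 m from the base axis. Payload 19.3 kg.
Tool frame: the origin (TCP) lies at the very end of the fingers, on their centre line; the grasp point (between the pads) lies 19 mm behind it; z points along the fingers, y is the line along which they close (so a half turn about z gives the same grasp; the last joint's range is limited). The gripper opens to 85 mm and grips with 20 to 120 N. Pads are 22 mm wide; open, the fingers measure 114 mm over their backs; the gripper's body (76 mm by 85 mm) begins 54 mm behind the grasp point. The pads swing forward as they close: fully open they stand 13 mm farther back than shut.
Start: joints at [1.243, 0.521, -0.036, 1.599, 0.021, 1.021, -0.113], TCP at [0.159, -0.604, 0.231] pointing down, gripper open.
Joint ranges: [-2.91, 2.91], [-0.3, 2.13], [-1.5, 1.42], [0.17, 2.43], [-1.26, 4.41], [0.16, 1.93], [-2.52, 2.52]. Speed limits (rad/s): [1.89, 1.89, 2.39, 2.39, 3.01, 3.01, 3.01].

### API

Orientations are given as [roll, pitch, yaw] about the fixed x, y, z axes, in that order (R = Rz(yaw) Ry(pitch) Rx(roll)).
In Python, from workcell import bot gives the robot as it stands.
- The arm moves only by the shell command python3 -m crank 'ROWS' [FORCE]. ROWS is a JSON object of lists of equal length, an entry for each row: "travel": the shift along the world's x, y, z in cm, a list of three; "turn": the turn, a rotation vector about the world's x, y, z in degrees, a list of three; "gripper": the closure, from 0 (fully open) to 1 (shut). A call has exactly 5 rows; each row is the pose to reach, as a shift and turn from the pose commanded when the call began; what a row does not reach only later rows make up. A row lasts 1/10 s, in which the tool goes at most 50 mm and 8.59 degrees, less where a joint would pass 70% of its speed; a pose out of reach is approached as far as the arm can. A call with a gripper value outside its range is refused whole. The fingers move at their own pace and stop on an object; FORCE is the grip in N (left out, the last holds). Time passes only in rows, so rows that repeat a pose let the fingers close, or fill a call up. It gives the time, the measured TCP pose, the force, the opening and the grip force at its end, in the units of the state.
- bot.observe(): the state, without advancing time (a new reading comes with each control period).
- bot.grab_frame(name): name is "side" or "top" or "wrist"; returns a dict with "pixels" (480x640x3 uint8, red, green, blue), "fx", "fy", "cx", "cy" (pixels), "extrinsics" (4x4, takes a point from world to camera coordinates). Camera axes: x right, y down, z forward; pixel columns grow to the right and rows downward; lengths in m; the calibration is good to about 2 mm. A picture is of the moment at which its call begins. There is no depth.
- bot.job_done(): hands the job in; it is judged then, once.
The state is a dict: "clock": time; "qpos": joint angles; "qd": joint speeds; "joint_efforts": joint torques, N m; "position": TCP position; "tool_rot": TCP orientation; "force": force on the tool from outside, world axes, zero at the start; "moment": the same for the moment, N m; "grip_width": finger opening in m; "finger_force": force on a finger pad.
Only numpy, scipy, OpenCV 4.12 (cv2) and the standard library are available. Lean on these libraries where they do the work, as an engineer would, in place of code of your own. Each camera call takes 0.05 s, during which the arm holds its last target. There are 200 camera calls.

### The job

Set the metering gate of the fertiliser spreader unit on the bench: crank the gate down until it just seats, without forcing it (the unit only stands on the bench and must not be tipped or shoved), then open it by exactly three full turns of the crank. Then swing the clamp lever on the end of the yoke fully over to lock the setting, leaving the tray, tin and spanner beside the unit where they are.

Things in the scene. Friction and masses are not known exactly. Their poses are not given: they have to be found in the camera images.
- gate_unit: Metering unit, about 6.5 kg, standing loose on the bench (not bolted): hopper on a steel base plate 275 x 310 mm under a grey crosshead (yoke, 50 x 310 mm, its top 204 mm above the bench). Origin on the bench under the crank axis; x points to the chute and gate side, y along the yoke to the clamp lever, z up. Hopper rim 183 mm high, on the -x side.
- crank_axis (a point): Upright axis of spindle and crank, at the yoke's top (204 mm up); axes as the unit. Anticlockwise from above raises the gate 1.5 mm a turn, clockwise lowers it. It turns stiffly (3 to 5 N at the grip), stays where it is left and has some 12 turns of travel up from the seat.
- crank: Hand crank on the spindle: flat dark steel arm with a black revolving grip on its end. Origin on the crank axis, 214 mm above the bench; own x points along the arm to the grip. It is clamped on the spindle at any angle, so its angle does not tell where the seat is, and starts 0.3 to 1.2 turns above it. No dial, no counter. Above some 25 N at the grip the unit would tip or skid.
- grip_mid (a point): Point on the axis of the crank's revolving grip, 270 mm above the bench, 55 mm from the crank axis. The grip is an upright black cylinder 26 mm in diameter from 232 to 294 mm above the bench, spinning freely on its pin, so that fingers that pinch it need not turn with it. It is smooth: a pinch of 12 N slips off under load, 30 N holds.
- gate_edge (a point): Middle of the lower edge of the gate, a steel plate 160 mm wide and 5 mm thick that slides up and down in its guides 11 mm to the -x side of the crank axis. It seats on the sill, some 55 to 60 mm above the bench, and there the crank stops dead.
- clamp_lever (a joint): Angle of the clamp lever about its upright pivot: about 0 (0 to 0.3 at the start) is loose, the lever pointing along the unit's -x; it grows clockwise seen from above, to its stop at 1.5 (locked, lever pointing along the unit's +y, outward from the yoke's end). It needs about 3 N at its tip and stays where it is left.
- lever_tip (a point): Point near the end of the clamp lever, 62 mm from its pivot, 232 mm above the bench. The lever is a black round bar 13 mm thick with a ball end of 18 mm; its axis is level here, so the bar spans 225 to 239 mm above the bench.
- lever_pivot (a point): Pivot of the clamp lever on the end of the yoke, 137 mm from the crank axis along the unit's +y, at the yoke's top face (204 mm above the bench); axes as the unit. Its hub is 26 mm in diameter and 26 mm tall.
- tray: Loose open grey tray 150 x 220 x 45 mm under the chute; stays where it is.
- grease_tin: Loose grey tin, 72 mm in diameter, 70 mm tall, beside the unit; stays where it is.
- spanner: Loose open spanner, 160 mm long, beside the unit; stays where it is.

How it is judged:
On the way, in this order (a step that is already met when the one before it is completed fails the run):
1. the gate has been cranked down onto its seat (to within 0.04 of a turn) (z of gate_edge in the frame of gate_unit below 0.05706 m), for 0.1 s.
2. the gate has been opened three turns from its seat (within an eighth of a turn), the clamp lever still loose (z of gate_edge in the frame of gate_unit between 0.0613125 and 0.0616875 m and value of joint clamp_lever below 0.8 rad), for 0.2 s.
At the end, for the whole second after the job is handed in: The gate stands three turns of the crank above its seat (within an eighth of a turn), the crank at rest; the clamp lever is within 0.2 rad of its locked stop (joint above 1.3); unit (12 mm), tray, tin and spanner (40 mm) are where they stood (z of gate_edge in the frame of gate_unit between 0.0613125 and 0.0616875 m and value of joint clamp_lever above 1.3 rad and angular speed of crank below 0.1 rad/s); the robot touches nothing.
It fails at once if the crank was forced: the unit was tipped by more than 0.035 rad or shoved by more than 12 mm (angle between gate_unit's own z axis and vertical above 0.035 rad or distance of gate_unit from where it was at the start of the episode above 0.012 m).
It fails at once if the tray, the tin or the spanner was pushed away by more than 40 mm (distance of any of tray, grease_tin, spanner from where it was at the start of the episode above 0.04 m).
It also fails if it takes over 72 s, if anything falls off the work surface, if the arm or the gripper's body presses on something with over 40 N, if the wrist force passes 120 N, or if a joint passes its speed limit or range.

## Working session

There is one attempt and no reset: what is moved stays moved. The work goes in short steps, Python scripts to look and compute and a shell command to move; the robot and the scene stay as the last step left them, time stands still between calls to the robot, and variables do not carry over. Pictures are saved under pics/ and viewed, at most 10 in all, crops included, and the job is handed in when it is done.

```bash
ls; mkdir -p pics; python3 - <<'E'
from workcell import bot
import cv2,numpy as np
for n in ("top","side"):
    f=bot.grab_frame(n); cv2.imwrite(f"pics/{n}0.png",f["pixels"][:,:,::-1]); print(n,f["fx"],f["cx"],f["cy"],np.round(f["extrinsics"],4).tolist())
print(bot.observe())
E
```

```text
pics
top 539.7118656054993 313.17600460094843 239.06890595077036 [[-0.0233, -0.9997, 0.0021, -0.0027], [-0.9722, 0.0222, -0.2329, 0.6479], [0.2328, -0.0075, -0.9725, 0.95], [0.0, 0.0, 0.0, 1.0]]
side 518.507913277432 318.104469686577 241.1886450840957 [[0.9393, -0.3428, -0.0128, -0.5938], [-0.2594, -0.6852, -0.6806, 0.267], [0.2245, 0.6426, -0.7325, 0.9479], [0.0, 0.0, 0.0, 1.0]]
{'clock': 0.1, 'qpos': array([ 1.2428012 ,  0.52191429, -0.03631682,  1.59991257,  0.02119446,
        1.0211291 , -0.11279528]), 'qd': array([-0.00033252, -0.00259115, -0.00176494, -0.00047222, -0.0009653 ,
       -0.0006316 , -0.00043326]), 'joint_efforts': array([ 3.14862569e-03, -9.28480554e+01,  1.98297814e+00, -3.70537126e+01,
        1.79992011e-02,  5.32526712e-03, -6.61808622e-05]), 'position': array([ 0.15923297, -0.60407652,  0.23082218]), 'tool_rot': array([-3.14061656e+00,  6.91669441e-05,  2.57776109e-01]), 'force': array([-0.19912018,  0.84458587, -0.42449035]), 'moment': array([ 0.00150164,  0.0314113 , -0.00993051]), 'finger_force': 0.0, 'grip_width': 0.08583739801588158}
```

View pics/top0.png

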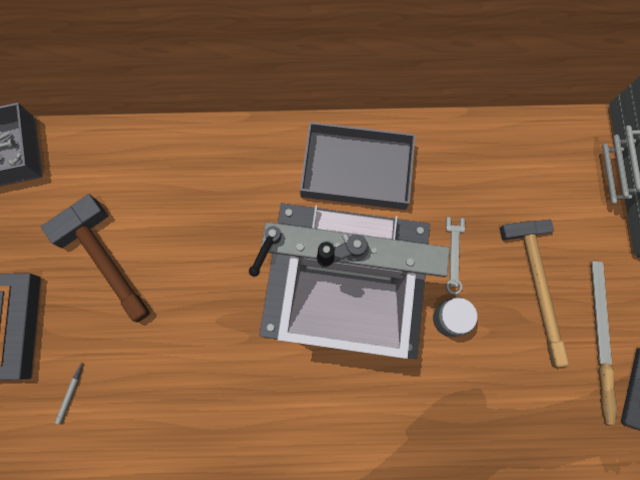

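View pics/side0.png

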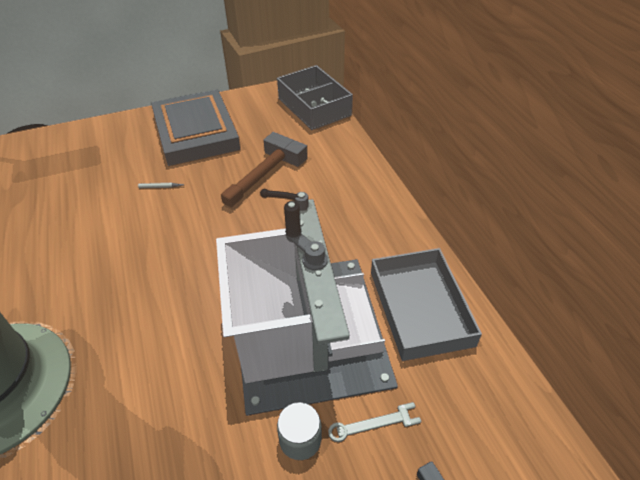

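The top view shows the unit with the crank hub near (357,243), grip top near (326,247), lever pivot (273,233) and lever tip (254,271). The side view agrees: grip top (292,204), crank hub (315,246), lever hub (302,196). I'll zoom in for better pixel positions.

```bash
python3 - <<'E'
import cv2,numpy as np
a=cv2.imread("pics/top0.png")[205:285,240:460]; b=cv2.imread("pics/side0.png")[180:350,250:360]
A=cv2.resize(a,None,fx=3.5,fy=3.5,interpolation=cv2.INTER_CUBIC)
B=cv2.resize(b,None,fx=3,fy=3,interpolation=cv2.INTER_CUBIC)
B=cv2.rotate(B[:300],0) if 0 else B[:300]
C=np.zeros((600,800,3),np.uint8); C[:280,:770]=A; C[290:590,:330]=B; C[290:500,340:670]=cv2.resize(b[100:],None,fx=3,fy=3,interpolation=cv2.INTER_CUBIC)
cv2.imwrite("pics/z.png",C)
E
```

```text
(no output)
```

View pics/z.png

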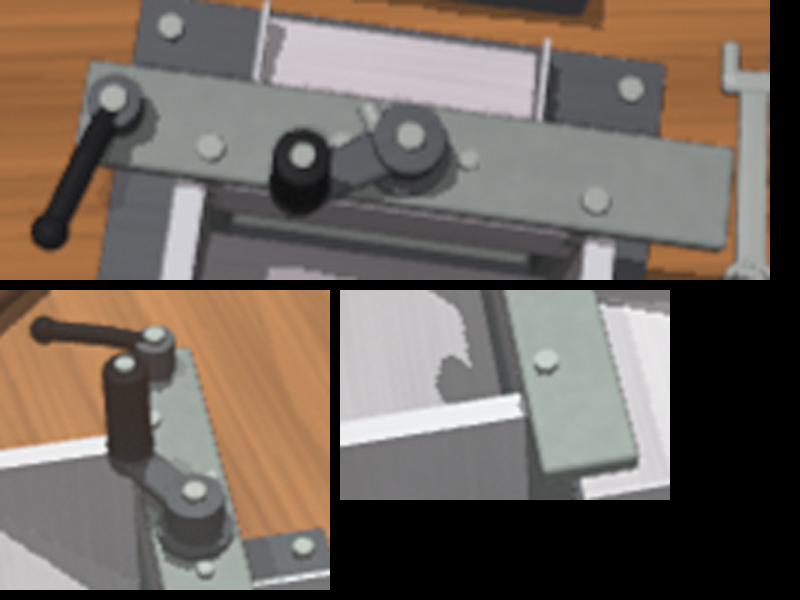

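The zoom gives top-view pixels: lever hub (272.3,233), grip top (326.3,249.6), crank hub (357.1,243.6), lever ball (254.3,271), and yoke corners (266,222.7), (449.4,247.9) and (446.3,276.1). In the side view: lever hub (301.7,195), grip top (291.3,204.3), crank hub (314.7,246.7), lever ball (264,193), and yoke corners (318.3,341) and (349,336.7).

```bash
cat > h.py <<'E'
import numpy as np
from scipy.optimize import least_squares
T=dict(f=539.7119,c=(313.176,239.069),E=np.array([[-0.0233,-0.9997,0.0021,-0.0027],[-0.9722,0.0222,-0.2329,0.6479],[0.2328,-0.0075,-0.9725,0.95]]))
S=dict(f=518.5079,c=(318.104,241.189),E=np.array([[0.9393,-0.3428,-0.0128,-0.5938],[-0.2594,-0.6852,-0.6806,0.267],[0.2245,0.6426,-0.7325,0.9479]]))
def proj(c,p):
    q=c["E"]@np.append(p,1); return q[:2]/q[2]*c["f"]+c["c"]
E
python3 - <<'E'
from h import *
def pts(v):
    x,y,w,ca,la,zh,zl=v; c,s=np.cos(w),np.sin(w)
    W=lambda a,b,z:np.array([x+c*a-s*b,y+s*a+c*b,z])
    g=W(.055*np.cos(ca),.055*np.sin(ca),.294)
    L=W(0,.137,zl)
    b=W(-.064*np.cos(la),.137+.064*np.sin(la),.232)
    return g,W(0,0,zh),L,b,W(.025,.155,.204),W(.025,-.155,.204),W(-.025,-.155,.204)
ot=[(326.3,249.6),(357.1,243.6),(272.3,233),(254.3,271),(266,222.7),(449.4,247.9),(446.3,276.1)]
os=[(291.3,204.3),(314.7,246.7),(301.7,195),(264,193),None,(349,336.7),(318.3,341)]
def res(v):
    P=pts(v); return np.concatenate([proj(T,p)-o for p,o in zip(P,ot)]+[proj(S,p)-o for p,o in zip(P,os) if o])
r=least_squares(res,[.6,-.07,0,2,.2,.23,.235]); print(np.round(r.x,4)); print(np.round(r.fun.reshape(-1,2),1).tolist())
for n,p in zip("grip hub lev ball".split(),pts(r.x)): print(n,np.round(p,4))
E
```

```text
[ 0.5977 -0.0861 -0.1612  2.0905  0.2822  0.2389  0.2321]
[[-0.2, 0.5], [0.1, 1.3], [0.0, 1.4], [0.9, -0.8], [-0.8, -0.1], [1.0, -0.3], [1.7, 1.1], [0.6, 0.2], [-0.2, -0.4], [-0.8, -0.5], [2.3, -0.3], [1.3, -2.2], [-0.8, -0.8]]
grip [ 0.5784 -0.0346  0.294 ]
hub [ 0.5977 -0.0861  0.2389]
lev [0.6197 0.0491 0.2321]
ball [0.5619 0.0766 0.232 ]
```

```bash
t='"turn":[[0,0,0],[0,0,0],[0,0,0],[0,0,0],[0,0,0]],"gripper":[0,0,0,0,0]'
python3 -m crank '{"travel":[[0,0,4],[1,1.5,8],[3,4,12],[5,7,13],[8,10.5,13]],"turn":[[0,0,0],[0,0,0],[0,0,0],[0,0,0],[0,0,0]],"gripper":[0,0,0,0,0]}' 30
python3 -m crank '{"travel":[[2.7,3.6,0],[5.3,7.2,0],[8,10.9,0],[10.6,14.5,0],[13.3,18.1,0]],"turn":[[0,0,0],[0,0,0],[0,0,0],[0,0,0],[0,0,0]],"gripper":[0,0,0,0,0]}'
python3 -m crank '{"travel":[[2.7,3.6,0],[5.3,7.2,0],[8,10.9,0],[10.6,14.5,0],[13.3,18.1,0]],"turn":[[0,0,0],[0,0,0],[0,0,0],[0,0,0],[0,0,0]],"gripper":[0,0,0,0,0]}'
python3 -m crank '{"travel":[[2,3,0],[4,6,0],[6,9,0],[7.3,10.2,0],[7.3,10.2,0]],"turn":[[0,0,0],[0,0,0],[0,0,0],[0,0,0],[0,0,0]],"gripper":[0,0,0,0,0]}'
```

```text
clock: 0.6
position: [0.2392, -0.4992, 0.3631]
tool_rot: [3.139, -0.0, 0.256]
force: [0.7, -1.4, -0.9]
grip_width: 0.0851
finger_force: 0.0
clock: 1.1
position: [0.3729, -0.3167, 0.3613]
tool_rot: [3.142, 0.0, 0.258]
force: [0.8, -1.3, 0.6]
grip_width: 0.0854
finger_force: 0.0
clock: 1.6
position: [0.5059, -0.1358, 0.3613]
tool_rot: [3.142, 0.0, 0.258]
force: [0.9, -0.3, -0.1]
grip_width: 0.0853
finger_force: 0.0
clock: 2.1
position: [0.5792, -0.0329, 0.3605]
tool_rot: [-3.14, 0.001, 0.261]
force: [-0.7, 0.1, -0.7]
grip_width: 0.0855
finger_force: 0.0
```

```bash
python3 -m crank '{"travel":[[-0.1,-0.2,-3],[-0.1,-0.2,-6],[-0.1,-0.2,-9],[-0.1,-0.2,-10.8],[-0.1,-0.2,-10.8]],"turn":[[0,0,0],[0,0,0],[0,0,0],[0,0,0],[0,0,0]],"gripper":[0,0,0,0,0]}' 35
python3 - <<'E'
from workcell import bot
import cv2,numpy as np
a=bot.grab_frame("wrist")["pixels"][:,:,::-1]; b=bot.grab_frame("side")["pixels"][130:330,200:400,::-1]
cv2.imwrite("pics/w1.png",np.hstack([cv2.resize(a,(400,300)),cv2.resize(b,(300,300))]))
E
```

```text
clock: 2.6
position: [0.5758, -0.0383, 0.2511]
tool_rot: [-3.141, 0.004, 0.257]
force: [0.4, -0.4, -0.2]
grip_width: 0.085
finger_force: 0.0
```

View pics/w1.png

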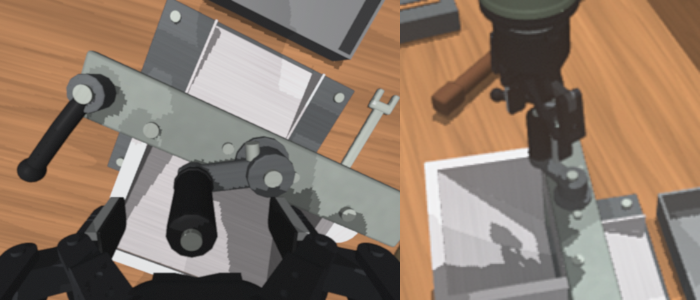

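The wrist view shows the grip (about (190,215)) standing between the two pads. Both fingers clear the hub. Closing now.

```bash
python3 -m crank '{"travel":[[0,0,0],[0,0,0],[0,0,0],[0,0,0],[0,0,0]],"turn":[[0,0,0],[0,0,0],[0,0,0],[0,0,0],[0,0,0]],"gripper":[0.4,0.7,1,1,1]}' 35
python3 -m crank '{"travel":[[0,0,0],[0,0,0],[0,0,0],[0,0,0],[0,0,0]],"turn":[[0,0,0],[0,0,0],[0,0,0],[0,0,0],[0,0,0]],"gripper":[1,1,1,1,1]}' 35
python3 -c "
from workcell import bot
s=bot.observe();print(s['position'],s['force'],s['grip_width'],s['finger_force'])"
```

```text
clock: 3.2
position: [0.5774, -0.0355, 0.2542]
tool_rot: [-3.14, -0.001, 0.259]
force: [-5.1, 10.6, 11.2]
grip_width: 0.0251
finger_force: 34.9
clock: 3.7
position: [0.5774, -0.0354, 0.2542]
tool_rot: [-3.14, -0.001, 0.259]
force: [-4.5, 9.5, 10.6]
grip_width: 0.0256
finger_force: 34.9
[ 0.57741773 -0.03540625  0.25416342] [-4.51362283  9.4799198  10.5563498 ] 0.025566050782220507 34.89802122116089
```

```bash
cat > plan.py <<'E'
# plan.py a0 a1 n [cx cy r]: rows (cm) along the circle from a0 to a1 deg, n calls
import sys,numpy as np
a0,a1,n=float(sys.argv[1]),float(sys.argv[2]),int(sys.argv[3]); R=float(sys.argv[4]) if len(sys.argv)>4 else 5.5
A=np.radians(np.linspace(a0,a1,5*n+1)); P=R*np.c_[np.cos(A),np.sin(A)]
for k in range(n): print(round(np.degrees(A[5*k])),[[float(x) for x in np.round(np.r_[P[5*k+i]-P[5*k],0],2)] for i in range(1,6)])
E
cat > st.py <<'E'
from workcell import bot
import numpy as np
C=np.array([.5977,-.0861])
def st():
    s=bot.observe(); d=s['position'][:2]-C; r=np.hypot(*d); u=d/r; t=np.array([-u[1],u[0]]); F=s['force'][:2]
    return s,np.degrees(np.arctan2(d[1],d[0])),r,F@u,F@t
if __name__=="__main__":
    s,a,r,fr,ft=st(); print("ang %.1f r %.1fmm Frad %.1f Ftan(ccw) %.1f Fz %.1f t %.1f w %.1f q7 %.2f q6 %.2f"%(a,r*1e3,fr,ft,s['force'][2],s['clock'],s['grip_width']*1e3,s['qpos'][6],s['qpos'][5]),np.round(s['position'],4),round(float(s['tool_rot'][2]),3))
E
python3 st.py; python3 plan.py 112 32 4
```

```text
ang 111.8 r 54.6mm Frad 10.5 Ftan(ccw) 0.7 Fz 10.6 t 3.7 w 25.6 q7 -1.52 q6 1.05 [ 0.5774 -0.0354  0.2542] 0.259
112 [[0.36, 0.13, 0.0], [0.73, 0.24, 0.0], [1.11, 0.32, 0.0], [1.49, 0.37, 0.0], [1.87, 0.4, 0.0]]
92 [[0.38, 0.0, 0.0], [0.77, -0.03, 0.0], [1.15, -0.08, 0.0], [1.52, -0.16, 0.0], [1.89, -0.27, 0.0]]
72 [[0.36, -0.13, 0.0], [0.71, -0.29, 0.0], [1.05, -0.47, 0.0], [1.38, -0.67, 0.0], [1.69, -0.9, 0.0]]
52 [[0.29, -0.25, 0.0], [0.57, -0.51, 0.0], [0.83, -0.8, 0.0], [1.06, -1.1, 0.0], [1.28, -1.42, 0.0]]
```

```bash
python3 -m crank '{"travel":[[0,0.05,0.05],[0,0.1,0.1],[0,0.15,0.1],[0,0.15,0.1],[0,0.15,0.1]],"turn":[[0,0,0],[0,0,0],[0,0,0],[0,0,0],[0,0,0]],"gripper":[1,1,1,1,1]}' 40 >/dev/null; python3 st.py
python3 -m crank '{"travel":[[0.36,0.13,0],[0.73,0.24,0],[1.11,0.32,0],[1.49,0.37,0],[1.87,0.40,0]],"turn":[[0,0,0],[0,0,0],[0,0,0],[0,0,0],[0,0,0]],"gripper":[1,1,1,1,1]}' >/dev/null; python3 st.py
python3 -m crank '{"travel":[[0.38,0,0],[0.77,-0.03,0],[1.15,-0.08,0],[1.52,-0.16,0],[1.89,-0.27,0]],"turn":[[0,0,0],[0,0,0],[0,0,0],[0,0,0],[0,0,0]],"gripper":[1,1,1,1,1]}' >/dev/null; python3 st.py
```

```text
ang 111.9 r 54.7mm Frad 5.9 Ftan(ccw) -1.9 Fz 0.7 t 4.2 w 25.3 q7 -1.52 q6 1.05 [ 0.5773 -0.0354  0.2544] 0.258
ang 92.0 r 54.8mm Frad 6.0 Ftan(ccw) 2.8 Fz 1.9 t 4.7 w 25.0 q7 -1.53 q6 1.07 [ 0.5958 -0.0314  0.2543] 0.258
ang 71.7 r 54.8mm Frad 4.2 Ftan(ccw) 3.0 Fz 1.6 t 5.2 w 25.2 q7 -1.53 q6 1.09 [ 0.615  -0.0341  0.2543] 0.258
```

```bash
cat > ok.py <<'E'
import sys
from st import st
s,a,r,fr,ft=st(); print("%.1f r%.1f Fr%.1f Ft%.1f t%.1f"%(a,r*1e3,fr,ft,s['clock']))
sys.exit(abs(ft)>7 or abs(fr)>12)
E
python3 -m crank '{"travel":[[0.36,-0.03,0],[0.71,-0.17,0],[1.05,-0.35,0],[1.38,-0.54,0],[1.69,-0.77,0]],"turn":[[0,0,0],[0,0,0],[0,0,0],[0,0,0],[0,0,0]],"gripper":[1,1,1,1,1]}' >/dev/null; python3 ok.py &&
python3 -m crank '{"travel":[[0.29,-0.25,0],[0.57,-0.51,0],[0.83,-0.80,0],[1.06,-1.10,0],[1.28,-1.42,0]],"turn":[[0,0,0],[0,0,0],[0,0,0],[0,0,0],[0,0,0]],"gripper":[1,1,1,1,1]}' >/dev/null; python3 ok.py && 
python3 -m crank '{"travel":[[0.18,-0.33,0],[0.34,-0.68,0],[0.49,-1.03,0],[0.61,-1.40,0],[0.72,-1.77,0]],"turn":[[0,0,0],[0,0,0],[0,0,0],[0,0,0],[0,0,0]],"gripper":[1,1,1,1,1]}' >/dev/null; python3 ok.py
python3 - <<'E'
import numpy as np
for a in range(12,-260,-5):
    A=np.radians([a,a-5]); print(a,np.round(5.5*np.array([np.cos(A[1])-np.cos(A[0]),np.sin(A[1])-np.sin(A[0])]),2).tolist(),end=' ')
E
```

```text
51.7 r55.2 Fr-2.4 Ft1.9 t5.7
51.7 r55.2 Fr-2.4 Ft1.9 t5.7
51.7 r55.2 Fr-2.4 Ft1.9 t5.7
12 [0.08, -0.47] 7 [0.04, -0.48] 2 [-0.0, -0.48] -3 [-0.05, -0.48] -8 [-0.09, -0.47] -13 [-0.13, -0.46] -18 [-0.17, -0.45] -23 [-0.21, -0.43] -28 [-0.24, -0.41] -33 [-0.28, -0.39] -38 [-0.31, -0.36] -43 [-0.34, -0.34] -48 [-0.37, -0.31] -53 [-0.4, -0.27] -58 [-0.42, -0.24] -63 [-0.44, -0.2] -68 [-0.45, -0.16] -73 [-0.46, -0.12] -78 [-0.47, -0.08] -83 [-0.48, -0.04] -88 [-0.48, 0.0] -93 [-0.48, 0.05] -98 [-0.47, 0.09] -103 [-0.46, 0.13] -108 [-0.45, 0.17] -113 [-0.43, 0.21] -118 [-0.41, 0.24] -123 [-0.39, 0.28] -128 [-0.36, 0.31] -133 [-0.34, 0.34] -138 [-0.31, 0.37] -143 [-0.27, 0.4] -148 [-0.24, 0.42] -153 [-0.2, 0.44] -158 [-0.16, 0.45] -163 [-0.12, 0.46] -168 [-0.08, 0.47] -173 [-0.04, 0.48] -178 [0.0, 0.48] -183 [0.05, 0.48] -188 [0.09, 0.47] -193 [0.13, 0.46] -198 [0.17, 0.45] -203 [0.21, 0.43] -208 [0.24, 0.41] -213 [0.28, 0.39] -218 [0.31, 0.36] -223 [0.34, 0.34] -228 [0.37, 0.31] -233 [0.4, 0.27] -238 [0.42, 0.24] -243 [0.44, 0.2] -248 [0.45, 0.16] -253 [0.46, 0.12] -258 [0.47, 0.08] False
False
False
```

```bash
sed -i 's/sys.exit(.*/sys.exit(int(abs(ft)>7 or abs(fr)>12))/' ok.py
python3 -m crank '{"travel":[[0.29,-0.25,0],[0.57,-0.51,0],[0.83,-0.80,0],[1.06,-1.10,0],[1.28,-1.42,0]],"turn":[[0,0,0],[0,0,0],[0,0,0],[0,0,0],[0,0,0]],"gripper":[1,1,1,1,1]}' >/dev/null; python3 ok.py && 
python3 -m crank '{"travel":[[0.18,-0.33,0],[0.34,-0.68,0],[0.49,-1.03,0],[0.61,-1.40,0],[0.72,-1.77,0]],"turn":[[0,0,0],[0,0,0],[0,0,0],[0,0,0],[0,0,0]],"gripper":[1,1,1,1,1]}' >/dev/null; python3 ok.py
```

```text
32.1 r55.4 Fr-4.7 Ft2.3 t6.2
12.3 r55.4 Fr-4.8 Ft3.1 t6.7
```

```bash
python3 -m crank '{"travel":[[-0.02,-0.1,0],[-0.04,-0.2,0],[-0.04,-0.3,0],[-0.04,-0.4,0],[-0.04,-0.47,0]],"turn":[[0,0,0],[0,0,0],[0,0,0],[0,0,0],[0,0,0]],"gripper":[1,1,1,1,1]}' >/dev/null; python3 ok.py && 
python3 -m crank '{"travel":[[0.01,-0.1,0],[0.02,-0.2,0],[0.03,-0.3,0],[0.04,-0.4,0],[0.04,-0.48,0]],"turn":[[0,0,0],[0,0,0],[0,0,0],[0,0,0],[0,0,0]],"gripper":[1,1,1,1,1]}' >/dev/null; python3 ok.py && 
python3 -m crank '{"travel":[[0,-0.1,0],[0,-0.2,0],[0,-0.3,0],[0,-0.4,0],[0,-0.48,0]],"turn":[[0,0,0],[0,0,0],[0,0,0],[0,0,0],[0,0,0]],"gripper":[1,1,1,1,1]}' >/dev/null; python3 ok.py && 
python3 -m crank '{"travel":[[-0.01,-0.1,0],[-0.02,-0.2,0],[-0.03,-0.3,0],[-0.04,-0.4,0],[-0.05,-0.48,0]],"turn":[[0,0,0],[0,0,0],[0,0,0],[0,0,0],[0,0,0]],"gripper":[1,1,1,1,1]}' >/dev/null; python3 ok.py && 
python3 -m crank '{"travel":[[-0.02,-0.1,0],[-0.04,-0.2,0],[-0.06,-0.3,0],[-0.08,-0.4,0],[-0.09,-0.47,0]],"turn":[[0,0,0],[0,0,0],[0,0,0],[0,0,0],[0,0,0]],"gripper":[1,1,1,1,1]}' >/dev/null; python3 ok.py && 
python3 -m crank '{"travel":[[-0.03,-0.1,0],[-0.05,-0.2,0],[-0.08,-0.3,0],[-0.11,-0.4,0],[-0.13,-0.46,0]],"turn":[[0,0,0],[0,0,0],[0,0,0],[0,0,0],[0,0,0]],"gripper":[1,1,1,1,1]}' >/dev/null; python3 ok.py && 
python3 -m crank '{"travel":[[-0.03,-0.09,0],[-0.07,-0.18,0],[-0.1,-0.27,0],[-0.14,-0.36,0],[-0.17,-0.45,0]],"turn":[[0,0,0],[0,0,0],[0,0,0],[0,0,0],[0,0,0]],"gripper":[1,1,1,1,1]}' >/dev/null; python3 ok.py && 
python3 -m crank '{"travel":[[-0.04,-0.09,0],[-0.08,-0.17,0],[-0.13,-0.26,0],[-0.17,-0.34,0],[-0.21,-0.43,0]],"turn":[[0,0,0],[0,0,0],[0,0,0],[0,0,0],[0,0,0]],"gripper":[1,1,1,1,1]}' >/dev/null; python3 ok.py && 
python3 -m crank '{"travel":[[-0.05,-0.08,0],[-0.1,-0.16,0],[-0.14,-0.25,0],[-0.19,-0.33,0],[-0.24,-0.41,0]],"turn":[[0,0,0],[0,0,0],[0,0,0],[0,0,0],[0,0,0]],"gripper":[1,1,1,1,1]}' >/dev/null; python3 ok.py && 
python3 -m crank '{"travel":[[-0.06,-0.08,0],[-0.11,-0.16,0],[-0.17,-0.23,0],[-0.22,-0.31,0],[-0.28,-0.39,0]],"turn":[[0,0,0],[0,0,0],[0,0,0],[0,0,0],[0,0,0]],"gripper":[1,1,1,1,1]}' >/dev/null; python3 ok.py
```

```text
7.8 r54.9 Fr6.3 Ft3.8 t7.2
2.7 r54.9 Fr6.0 Ft2.7 t7.7
-2.4 r54.9 Fr4.7 Ft2.5 t8.2
-7.6 r54.9 Fr5.8 Ft3.4 t8.7
-12.7 r54.9 Fr5.7 Ft3.1 t9.2
-17.8 r54.9 Fr6.3 Ft2.4 t9.7
-22.9 r54.9 Fr6.3 Ft2.4 t10.2
-28.0 r54.9 Fr6.4 Ft2.9 t10.7
-33.1 r54.9 Fr5.0 Ft2.6 t11.2
-38.2 r55.0 Fr5.0 Ft2.4 t11.7
```

```bash
python3 -m crank '{"travel":[[0.02,-0.02,0],[0.04,-0.03,0],[0.04,-0.03,0],[0.04,-0.03,0],[0.04,-0.03,0]],"turn":[[0,0,8.5],[0,0,17],[0,0,25.5],[0,0,34],[0,0,42.5]],"gripper":[1,1,1,1,1]}' >/dev/null; python3 ok.py && 
python3 -m crank '{"travel":[[0,0,0],[0,0,0],[0,0,0],[0,0,0],[0,0,0]],"turn":[[0,0,8.5],[0,0,17],[0,0,25.5],[0,0,34],[0,0,42.5]],"gripper":[1,1,1,1,1]}' >/dev/null; python3 ok.py && 
python3 -m crank '{"travel":[[0,0,0],[0,0,0],[0,0,0],[0,0,0],[0,0,0]],"turn":[[0,0,8.5],[0,0,17],[0,0,25.5],[0,0,34],[0,0,42.5]],"gripper":[1,1,1,1,1]}' >/dev/null; python3 ok.py && 
python3 -m crank '{"travel":[[0,0,0],[0,0,0],[0,0,0],[0,0,0],[0,0,0]],"turn":[[0,0,8.5],[0,0,17],[0,0,25.5],[0,0,34],[0,0,42.5]],"gripper":[1,1,1,1,1]}' >/dev/null; python3 ok.py && 
python3 -m crank '{"travel":[[0,0,0],[0,0,0],[0,0,0],[0,0,0],[0,0,0]],"turn":[[0,0,8.5],[0,0,17],[0,0,25.5],[0,0,34],[0,0,42.5]],"gripper":[1,1,1,1,1]}' >/dev/null; python3 ok.py ; python3 st.py
```

```text
-38.4 r55.4 Fr5.7 Ft2.0 t12.2
-38.3 r55.6 Fr6.1 Ft3.0 t12.7
-38.3 r55.6 Fr6.1 Ft2.5 t13.2
-38.3 r55.5 Fr4.6 Ft3.3 t13.7
-38.3 r55.3 Fr2.4 Ft2.7 t14.2
ang -38.3 r 55.3mm Frad 2.4 Ftan(ccw) 2.7 Fz -1.4 t 14.2 w 25.1 q7 1.94 q6 1.38 [ 0.6411 -0.1204  0.2544] -2.311
```

```bash
python3 -m crank '{"travel":[[-0.06,-0.07,0],[-0.12,-0.14,0],[-0.19,-0.22,0],[-0.25,-0.29,0],[-0.31,-0.36,0]],"turn":[[0,0,-1],[0,0,-2],[0,0,-3],[0,0,-4],[0,0,-5]],"gripper":[1,1,1,1,1]}' >/dev/null; python3 ok.py && 
python3 -m crank '{"travel":[[-0.07,-0.07,0],[-0.14,-0.14,0],[-0.2,-0.2,0],[-0.27,-0.27,0],[-0.34,-0.34,0]],"turn":[[0,0,-1],[0,0,-2],[0,0,-3],[0,0,-4],[0,0,-5]],"gripper":[1,1,1,1,1]}' >/dev/null; python3 ok.py && 
python3 -m crank '{"travel":[[-0.07,-0.06,0],[-0.15,-0.12,0],[-0.22,-0.19,0],[-0.3,-0.25,0],[-0.37,-0.31,0]],"turn":[[0,0,-1],[0,0,-2],[0,0,-3],[0,0,-4],[0,0,-5]],"gripper":[1,1,1,1,1]}' >/dev/null; python3 ok.py && 
python3 -m crank '{"travel":[[-0.08,-0.05,0],[-0.16,-0.11,0],[-0.24,-0.16,0],[-0.32,-0.22,0],[-0.4,-0.27,0]],"turn":[[0,0,-1],[0,0,-2],[0,0,-3],[0,0,-4],[0,0,-5]],"gripper":[1,1,1,1,1]}' >/dev/null; python3 ok.py && 
python3 -m crank '{"travel":[[-0.08,-0.05,0],[-0.17,-0.1,0],[-0.25,-0.14,0],[-0.34,-0.19,0],[-0.42,-0.24,0]],"turn":[[0,0,-1],[0,0,-2],[0,0,-3],[0,0,-4],[0,0,-5]],"gripper":[1,1,1,1,1]}' >/dev/null; python3 ok.py && 
python3 -m crank '{"travel":[[-0.09,-0.04,0],[-0.18,-0.08,0],[-0.26,-0.12,0],[-0.35,-0.16,0],[-0.44,-0.2,0]],"turn":[[0,0,-1],[0,0,-2],[0,0,-3],[0,0,-4],[0,0,-5]],"gripper":[1,1,1,1,1]}' >/dev/null; python3 ok.py && 
python3 -m crank '{"travel":[[-0.09,-0.03,0],[-0.18,-0.06,0],[-0.27,-0.1,0],[-0.36,-0.13,0],[-0.45,-0.16,0]],"turn":[[0,0,-1],[0,0,-2],[0,0,-3],[0,0,-4],[0,0,-5]],"gripper":[1,1,1,1,1]}' >/dev/null; python3 ok.py && 
python3 -m crank '{"travel":[[-0.09,-0.02,0],[-0.18,-0.05,0],[-0.28,-0.07,0],[-0.37,-0.1,0],[-0.46,-0.12,0]],"turn":[[0,0,-1],[0,0,-2],[0,0,-3],[0,0,-4],[0,0,-5]],"gripper":[1,1,1,1,1]}' >/dev/null; python3 ok.py && 
python3 -m crank '{"travel":[[-0.09,-0.02,0],[-0.19,-0.03,0],[-0.28,-0.05,0],[-0.38,-0.06,0],[-0.47,-0.08,0]],"turn":[[0,0,-1],[0,0,-2],[0,0,-3],[0,0,-4],[0,0,-5]],"gripper":[1,1,1,1,1]}' >/dev/null; python3 ok.py && 
python3 -m crank '{"travel":[[-0.1,-0.01,0],[-0.19,-0.02,0],[-0.29,-0.02,0],[-0.38,-0.03,0],[-0.48,-0.04,0]],"turn":[[0,0,-1],[0,0,-2],[0,0,-3],[0,0,-4],[0,0,-5]],"gripper":[1,1,1,1,1]}' >/dev/null; python3 ok.py && 
python3 -m crank '{"travel":[[-0.1,0,0],[-0.19,0,0],[-0.29,0,0],[-0.38,0,0],[-0.48,0,0]],"turn":[[0,0,-1],[0,0,-2],[0,0,-3],[0,0,-4],[0,0,-5]],"gripper":[1,1,1,1,1]}' >/dev/null; python3 ok.py && 
python3 -m crank '{"travel":[[-0.1,0.01,0],[-0.19,0.02,0],[-0.29,0.03,0],[-0.38,0.04,0],[-0.48,0.05,0]],"turn":[[0,0,-1],[0,0,-2],[0,0,-3],[0,0,-4],[0,0,-5]],"gripper":[1,1,1,1,1]}' >/dev/null; python3 ok.py
```

```text
-43.3 r55.2 Fr3.6 Ft2.8 t14.7
-48.3 r55.2 Fr2.7 Ft1.8 t15.2
-53.4 r55.1 Fr4.2 Ft3.6 t15.7
-58.4 r55.1 Fr3.9 Ft3.9 t16.2
-63.5 r55.0 Fr3.9 Ft3.3 t16.7
-68.6 r55.0 Fr4.2 Ft2.9 t17.2
-72.7 r54.8 Fr4.7 Ft13.0 t17.7
-72.7 r54.8 Fr4.7 Ft13.0 t17.7
-72.7 r54.8 Fr4.7 Ft13.0 t17.7
-72.7 r54.8 Fr4.7 Ft13.0 t17.7
-72.7 r54.8 Fr4.7 Ft13.0 t17.7
-72.7 r54.8 Fr4.7 Ft13.0 t17.7
```

```bash
python3 -m crank '{"travel":[[-0.01,0,0],[-0.02,0,0],[-0.03,-0.01,0],[-0.03,-0.01,0],[-0.03,-0.01,0]],"turn":[[0,0,0],[0,0,0],[0,0,0],[0,0,0],[0,0,0]],"gripper":[1,1,1,1,1]}' >/dev/null; python3 ok.py; python3 st.py
```

```text
-72.7 r54.9 Fr5.2 Ft12.8 t18.2
ang -72.7 r 54.9mm Frad 5.2 Ftan(ccw) 12.8 Fz -2.9 t 18.2 w 24.8 q7 1.40 q6 1.29 [ 0.614  -0.1385  0.2545] -2.929
```

```bash
python3 plan.py -73 287 6 5.53
```

```text
-73 [[1.06, 0.45, 0.0], [2.01, 1.11, 0.0], [2.8, 1.96, 0.0], [3.4, 2.95, 0.0], [3.77, 4.04, 0.0]]
-13 [[0.14, 1.15, 0.0], [0.04, 2.3, 0.0], [-0.3, 3.4, 0.0], [-0.86, 4.42, 0.0], [-1.62, 5.29, 0.0]]
47 [[-0.92, 0.7, 0.0], [-1.97, 1.18, 0.0], [-3.1, 1.44, 0.0], [-4.25, 1.46, 0.0], [-5.39, 1.24, 0.0]]
107 [[-1.06, -0.45, 0.0], [-2.01, -1.11, 0.0], [-2.8, -1.96, 0.0], [-3.4, -2.95, 0.0], [-3.77, -4.04, 0.0]]
167 [[-0.14, -1.15, 0.0], [-0.04, -2.3, 0.0], [0.3, -3.4, 0.0], [0.86, -4.42, 0.0], [1.62, -5.29, 0.0]]
227 [[0.92, -0.7, 0.0], [1.97, -1.18, 0.0], [3.1, -1.44, 0.0], [4.25, -1.46, 0.0], [5.39, -1.24, 0.0]]
```

```bash
sed -i 's/>7 or/>10 or/; s/>12)/>14)/' ok.py
python3 -m crank '{"travel":[[1.17,0.48,0],[2.12,1.14,0],[2.91,1.99,0],[3.51,2.98,0],[3.88,4.07,0]],"turn":[[0,0,0],[0,0,0],[0,0,0],[0,0,0],[0,0,0]],"gripper":[1,1,1,1,1]}' >/dev/null; python3 ok.py && 
python3 -m crank '{"travel":[[0.14,1.15,0],[0.04,2.3,0],[-0.3,3.4,0],[-0.86,4.42,0],[-1.62,5.29,0]],"turn":[[0,0,0],[0,0,0],[0,0,0],[0,0,0],[0,0,0]],"gripper":[1,1,1,1,1]}' >/dev/null; python3 ok.py && 
python3 -m crank '{"travel":[[-0.92,0.7,0],[-1.97,1.18,0],[-3.1,1.44,0],[-4.25,1.46,0],[-5.39,1.24,0]],"turn":[[0,0,0],[0,0,0],[0,0,0],[0,0,0],[0,0,0]],"gripper":[1,1,1,1,1]}' >/dev/null; python3 ok.py
```

```text
-11.8 r56.1 Fr0.3 Ft-4.5 t18.7
48.5 r56.1 Fr-4.4 Ft-3.1 t19.2
107.7 r55.4 Fr-13.1 Ft-4.6 t19.7
```

```bash
python3 -m crank '{"travel":[[-1.04,-0.53,0],[-1.99,-1.19,0],[-2.78,-2.04,0],[-3.38,-3.03,0],[-3.75,-4.12,0]],"turn":[[0,0,0],[0,0,0],[0,0,0],[0,0,0],[0,0,0]],"gripper":[1,1,1,1,1]}' >/dev/null; python3 ok.py && 
python3 -m crank '{"travel":[[-0.14,-1.15,0],[-0.04,-2.3,0],[0.3,-3.4,0],[0.86,-4.42,0],[1.62,-5.29,0]],"turn":[[0,0,0],[0,0,0],[0,0,0],[0,0,0],[0,0,0]],"gripper":[1,1,1,1,1]}' >/dev/null; python3 ok.py && 
python3 -m crank '{"travel":[[0.92,-0.7,0],[1.97,-1.18,0],[3.1,-1.44,0],[4.25,-1.46,0],[5.39,-1.24,0]],"turn":[[0,0,0],[0,0,0],[0,0,0],[0,0,0],[0,0,0]],"gripper":[1,1,1,1,1]}' >/dev/null; python3 ok.py
```

```text
167.0 r54.7 Fr-19.4 Ft-4.6 t20.2
167.0 r54.7 Fr-19.4 Ft-4.6 t20.2
167.0 r54.7 Fr-19.4 Ft-4.6 t20.2
```

```bash
python3 -m crank '{"travel":[[-0.04,-1.14,0],[0.06,-2.28,0],[0.4,-3.37,0],[0.95,-4.38,0],[1.71,-5.24,0]],"turn":[[0,0,0],[0,0,0],[0,0,0],[0,0,0],[0,0,0]],"gripper":[1,1,1,1,1]}' >/dev/null; python3 ok.py && 
python3 -m crank '{"travel":[[0.92,-0.7,0],[1.96,-1.17,0],[3.07,-1.43,0],[4.21,-1.45,0],[5.34,-1.23,0]],"turn":[[0,0,0],[0,0,0],[0,0,0],[0,0,0],[0,0,0]],"gripper":[1,1,1,1,1]}' >/dev/null; python3 ok.py
```

```text
-133.2 r54.3 Fr-3.2 Ft-4.5 t20.7
-71.6 r55.3 Fr-5.5 Ft-3.7 t21.2
```

```bash
python3 -m crank '{"travel":[[1.05,0.49,0],[1.99,1.14,0],[2.77,1.98,0],[3.37,2.96,0],[3.74,4.04,0]],"turn":[[0,0,0],[0,0,0],[0,0,0],[0,0,0],[0,0,0]],"gripper":[1,1,1,1,1]}' >/dev/null; python3 ok.py && 
python3 -m crank '{"travel":[[0.14,1.14,0],[0.04,2.28,0],[-0.3,3.37,0],[-0.85,4.38,0],[-1.61,5.24,0]],"turn":[[0,0,0],[0,0,0],[0,0,0],[0,0,0],[0,0,0]],"gripper":[1,1,1,1,1]}' >/dev/null; python3 ok.py && 
python3 -m crank '{"travel":[[-0.91,0.69,0],[-1.95,1.17,0],[-3.07,1.43,0],[-4.21,1.45,0],[-5.34,1.23,0]],"turn":[[0,0,0],[0,0,0],[0,0,0],[0,0,0],[0,0,0]],"gripper":[1,1,1,1,1]}' >/dev/null; python3 ok.py &&
python3 -m crank '{"travel":[[-1.05,-0.45,0],[-1.99,-1.1,0],[-2.77,-1.94,0],[-3.37,-2.92,0],[-3.74,-4.0,0]],"turn":[[0,0,0],[0,0,0],[0,0,0],[0,0,0],[0,0,0]],"gripper":[1,1,1,1,1]}' >/dev/null; python3 ok.py && 
python3 -m crank '{"travel":[[-0.14,-1.14,0],[-0.04,-2.28,0],[0.3,-3.37,0],[0.85,-4.38,0],[1.61,-5.24,0]],"turn":[[0,0,0],[0,0,0],[0,0,0],[0,0,0],[0,0,0]],"gripper":[1,1,1,1,1]}' >/dev/null; python3 ok.py && 
python3 -m crank '{"travel":[[0.91,-0.69,0],[1.95,-1.17,0],[3.07,-1.43,0],[4.21,-1.45,0],[5.34,-1.23,0]],"turn":[[0,0,0],[0,0,0],[0,0,0],[0,0,0],[0,0,0]],"gripper":[1,1,1,1,1]}' >/dev/null; python3 ok.py
```

```text
-11.6 r56.1 Fr-1.5 Ft-4.8 t21.7
47.8 r56.0 Fr-2.6 Ft-5.3 t22.2
107.0 r55.2 Fr-7.7 Ft-3.4 t22.7
166.3 r54.5 Fr-12.9 Ft-3.9 t23.2
-133.4 r54.2 Fr-3.1 Ft-3.6 t23.7
-71.4 r55.3 Fr-3.3 Ft-4.2 t24.2
```

```bash
python3 -m crank '{"travel":[[1.05,0.47,0],[1.99,1.12,0],[2.77,1.96,0],[3.37,2.94,0],[3.74,4.02,0]],"turn":[[0,0,0],[0,0,0],[0,0,0],[0,0,0],[0,0,0]],"gripper":[1,1,1,1,1]}' >/dev/null; python3 ok.py && 
python3 -m crank '{"travel":[[0.14,1.14,0],[0.04,2.28,0],[-0.3,3.37,0],[-0.85,4.38,0],[-1.61,5.24,0]],"turn":[[0,0,0],[0,0,0],[0,0,0],[0,0,0],[0,0,0]],"gripper":[1,1,1,1,1]}' >/dev/null; python3 ok.py && 
python3 -m crank '{"travel":[[-0.91,0.69,0],[-1.95,1.15,0],[-3.07,1.4,0],[-4.21,1.42,0],[-5.34,1.2,0]],"turn":[[0,0,0],[0,0,0],[0,0,0],[0,0,0],[0,0,0]],"gripper":[1,1,1,1,1]}' >/dev/null; python3 ok.py &&
python3 -m crank '{"travel":[[-1.05,-0.45,0],[-1.98,-1.1,0],[-2.75,-1.94,0],[-3.34,-2.92,0],[-3.7,-4.0,0]],"turn":[[0,0,0],[0,0,0],[0,0,0],[0,0,0],[0,0,0]],"gripper":[1,1,1,1,1]}' >/dev/null; python3 ok.py && 
python3 -m crank '{"travel":[[-0.14,-1.14,0],[-0.04,-2.28,0],[0.3,-3.37,0],[0.85,-4.38,0],[1.61,-5.24,0]],"turn":[[0,0,0],[0,0,0],[0,0,0],[0,0,0],[0,0,0]],"gripper":[1,1,1,1,1]}' >/dev/null; python3 ok.py && 
python3 -m crank '{"travel":[[0.91,-0.69,0],[1.95,-1.17,0],[3.07,-1.43,0],[4.18,-1.45,0],[5.25,-1.25,0]],"turn":[[0,0,0],[0,0,0],[0,0,0],[0,0,0],[0,0,0]],"gripper":[1,1,1,1,1]}' >/dev/null; python3 ok.py
python3 -m crank '{"travel":[[0,0,0],[0,0,0],[0,0,0],[0,0,0],[0,0,0]],"turn":[[0,0,0],[0,0,0],[0,0,0],[0,0,0],[0,0,0]],"gripper":[1,1,1,1,1]}' >/dev/null; python3 st.py
```

```text
-11.2 r56.1 Fr-0.6 Ft-3.8 t24.7
47.9 r56.0 Fr-3.7 Ft-4.4 t25.2
107.0 r55.2 Fr-7.3 Ft-3.5 t25.7
166.1 r54.3 Fr-9.9 Ft-4.8 t26.2
-132.1 r54.2 Fr-2.7 Ft-3.5 t26.7
-71.7 r55.2 Fr-2.7 Ft-4.3 t27.2
ang -72.6 r 55.0mm Frad 4.2 Ftan(ccw) 2.9 Fz 0.5 t 27.7 w 24.9 q7 1.40 q6 1.29 [ 0.6141 -0.1386  0.2544] -2.928
```

```bash
python3 -m crank '{"travel":[[0,0,0],[0,0,0],[0,0,0],[0,0,0],[0,0,0]],"turn":[[0,0,0],[0,0,0],[0,0,0],[0,0,0],[0,0,0]],"gripper":[0.6,0.3,0.2,0.2,0.2]}' ; 
python3 -m crank '{"travel":[[0,0,3],[0,0,6],[0,0,9],[0,0,11],[0,0,11]],"turn":[[0,0,0],[0,0,0],[0,0,0],[0,0,0],[0,0,0]],"gripper":[0.2,0.2,0.2,0.2,0.2]}'
python3 - <<'E'
from workcell import bot
import cv2,numpy as np
a=bot.grab_frame("top")["pixels"][:,:,::-1]; b=bot.grab_frame("side")["pixels"][:,:,::-1]
cv2.imwrite("pics/t2.png",np.hstack([cv2.resize(a[200:360,230:430],None,fx=2,fy=2),cv2.resize(b[130:290,200:400],None,fx=2,fy=2)]))
E
```

```text
clock: 28.2
position: [0.614, -0.1383, 0.2542]
tool_rot: [3.141, -0.0, -2.927]
force: [0.7, 1.1, -0.3]
grip_width: 0.0684
finger_force: 0.0
clock: 28.7
position: [0.6148, -0.1378, 0.367]
tool_rot: [-3.14, 0.003, -2.927]
force: [1.0, -0.1, 0.7]
grip_width: 0.0685
finger_force: 0.0
```

View pics/t2.png

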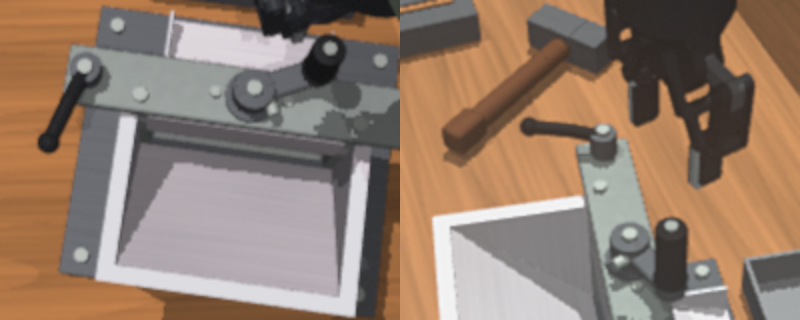

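The unit hasn't moved: the lever hub is still at top-view pixel (272,233). The lever is loose and pointing toward (254,271), and the gripper is clear of the grip. Next I go to the trailing side of the lever with the fingers shut.

```bash
python3 -m crank '{"travel":[[-1.1,3.6,0],[-2.1,7.2,0],[-3.2,10.8,0],[-4.3,14.4,0],[-5.3,18,0]],"turn":[[0,0,-7.5],[0,0,-15],[0,0,-22.5],[0,0,-30],[0,0,-37]],"gripper":[0.5,1,1,1,1]}' 30
python3 -m crank '{"travel":[[0,0,0],[0,0,-3],[0,0,-6],[0,0,-8],[0,0,-9.5]],"turn":[[0,0,0],[0,0,0],[0,0,0],[0,0,0],[0,0,0]],"gripper":[1,1,1,1,1]}'
python3 -m crank '{"travel":[[0,0,-1],[0,0,-2],[0,0,-3],[0,0,-4],[0,0,-4.7]],"turn":[[0,0,0],[0,0,0],[0,0,0],[0,0,0],[0,0,0]],"gripper":[1,1,1,1,1]}'
python3 - <<'E'
from workcell import bot
import cv2,numpy as np
a=bot.grab_frame("wrist")["pixels"][:,:,::-1]; b=bot.grab_frame("side")["pixels"][:,:,::-1]
cv2.imwrite("pics/t3.png",np.hstack([cv2.resize(a,(400,300)),cv2.resize(b[130:290,200:400],(375,300))]))
import numpy as np
p=np.array([.6197,.0491]); 
def pos(th,d,r=.05):
    th=np.radians(th); return p+r*np.array([np.cos(th),np.sin(th)])-d*np.array([np.sin(th),-np.cos(th)])
P=[pos(154.6,.032),pos(154.6,.021)]+[pos(a,.021) for a in np.arange(148,83,-7)]
P=np.array(P)
print(np.round(P,4).tolist()); print(np.round(np.diff(P,axis=0)*100,2).tolist())
E
```

```text
clock: 29.3
position: [0.5601, 0.0426, 0.3632]
tool_rot: [-3.141, -0.001, 2.704]
force: [1.3, 0.3, 0.6]
grip_width: 0.0006
finger_force: 0.0
clock: 29.8
position: [0.5605, 0.041, 0.2671]
tool_rot: [-3.141, -0.002, 2.711]
force: [-0.2, 0.6, 0.9]
grip_width: -0.0001
finger_force: 0.0
clock: 30.3
position: [0.5611, 0.0416, 0.2216]
tool_rot: [-3.141, -0.0, 2.71]
force: [0.2, -0.4, 0.6]
grip_width: 0.0002
finger_force: 0.0
[[0.5608, 0.0416], [0.5655, 0.0516], [0.5662, 0.0578], [0.5676, 0.0642], [0.5699, 0.0705], [0.5728, 0.0764], [0.5765, 0.0819], [0.5808, 0.0869], [0.5857, 0.0914], [0.5911, 0.0952], [0.597, 0.0983], [0.6031, 0.1007]]
[[0.47, 0.99], [0.06, 0.62], [0.15, 0.65], [0.22, 0.62], [0.3, 0.59], [0.37, 0.55], [0.43, 0.5], [0.49, 0.45], [0.54, 0.38], [0.58, 0.31], [0.62, 0.24]]
```

View pics/t3.png

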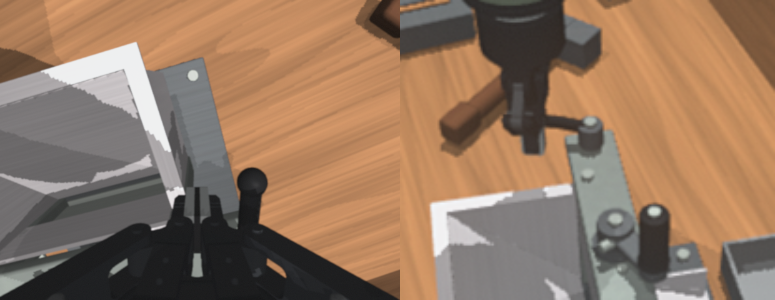

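The shut fingers stand just behind the lever bar in the wrist view (bar at about (250,210), fingers at (200,215)), at bar height. Pushing clockwise.

```bash
python3 -m crank '{"travel":[[0.12,0.25,0],[0.24,0.5,0],[0.36,0.75,0],[0.47,1,0],[0.53,1.61,0]],"turn":[[0,0,0],[0,0,0],[0,0,0],[0,0,0],[0,0,-7]],"gripper":[1,1,1,1,1]}' | sed -n 1,4p
python3 -m crank '{"travel":[[0.07,0.32,0],[0.15,0.65,0],[0.26,0.96,0],[0.37,1.27,0],[0.52,1.57,0]],"turn":[[0,0,-3.5],[0,0,-7],[0,0,-10.5],[0,0,-14],[0,0,-17.5]],"gripper":[1,1,1,1,1]}'| sed -n 1,4p
python3 -m crank '{"travel":[[0.15,0.3,0],[0.33,0.57,0],[0.52,0.85,0],[0.73,1.1,0],[0.95,1.35,0]],"turn":[[0,0,-3.5],[0,0,-7],[0,0,-10.5],[0,0,-14],[0,0,-17.5]],"gripper":[1,1,1,1,1]}'| sed -n 1,4p
```

```text
clock: 30.9
position: [0.5664, 0.0573, 0.2221]
tool_rot: [-3.141, -0.0, 2.587]
force: [-1.7, -2.7, 0.9]
clock: 31.4
position: [0.5715, 0.0733, 0.2223]
tool_rot: [-3.141, 0.0, 2.28]
force: [-2.2, -2.3, 0.8]
clock: 31.9
position: [0.5809, 0.087, 0.2223]
tool_rot: [-3.141, 0.0, 1.974]
force: [-2.1, -1.7, -0.1]
```

```bash
python3 -m crank '{"travel":[[0.24,0.23,0],[0.49,0.45,0],[0.76,0.65,0],[1.03,0.83,0],[1.32,0.99,0]],"turn":[[0,0,-3.5],[0,0,-7],[0,0,-10.5],[0,0,-14],[0,0,-17.5]],"gripper":[1,1,1,1,1]}'| sed -n 1,4p
python3 -m crank '{"travel":[[0.1,0.04,0],[0.2,0.09,0],[0.3,0.13,0],[0.4,0.17,0],[0.4,0.17,0]],"turn":[[0,0,-1],[0,0,-2],[0,0,-3],[0,0,-4.5],[0,0,-4.5]],"gripper":[1,1,1,1,1]}'| sed -n 1,4p
```

```text
clock: 32.4
position: [0.594, 0.0971, 0.2223]
tool_rot: [-3.141, 0.0, 1.669]
force: [-3.0, -0.4, 0.6]
clock: 32.9
position: [0.5984, 0.0988, 0.2223]
tool_rot: [3.142, -0.0, 1.592]
force: [-2.9, 1.2, 0.2]
```

```bash
cat > g.py <<'E'
import sys,numpy as np
from workcell import bot
s=bot.observe(); F=np.hypot(*s['force'][:2]); print(np.round(s['position'][:2],4),round(F,1),round(s['clock'],1)); sys.exit(int(F>8))
E
python3 -m crank '{"travel":[[0.05,0.01,0],[0.1,0.02,0],[0.1,0.02,0],[0.1,0.02,0],[0.1,0.02,0]],"turn":[[0,0,0],[0,0,0],[0,0,-1],[0,0,-1],[0,0,-1]],"gripper":[1,1,1,1,1]}' >/dev/null; python3 g.py &&
python3 -m crank '{"travel":[[0.05,0.01,0],[0.1,0.02,0],[0.1,0.02,0],[0.1,0.02,0],[0.1,0.02,0]],"turn":[[0,0,0],[0,0,0],[0,0,-1],[0,0,-1],[0,0,-1]],"gripper":[1,1,1,1,1]}' >/dev/null; python3 g.py &&
python3 -m crank '{"travel":[[0.05,0.01,0],[0.1,0.02,0],[0.1,0.02,0],[0.1,0.02,0],[0.1,0.02,0]],"turn":[[0,0,0],[0,0,0],[0,0,-1],[0,0,-1],[0,0,-1]],"gripper":[1,1,1,1,1]}' >/dev/null; python3 g.py &&
python3 -m crank '{"travel":[[0.05,0.01,0],[0.1,0.02,0],[0.1,0.02,0],[0.1,0.02,0],[0.1,0.02,0]],"turn":[[0,0,0],[0,0,0],[0,0,-1],[0,0,-1],[0,0,-1]],"gripper":[1,1,1,1,1]}' >/dev/null; python3 g.py &&
python3 -m crank '{"travel":[[0.05,0.01,0],[0.1,0.02,0],[0.1,0.02,0],[0.1,0.02,0],[0.1,0.02,0]],"turn":[[0,0,0],[0,0,0],[0,0,-1],[0,0,-1],[0,0,-1]],"gripper":[1,1,1,1,1]}' >/dev/null; python3 g.py &&
python3 -m crank '{"travel":[[0.05,0.01,0],[0.1,0.02,0],[0.1,0.02,0],[0.1,0.02,0],[0.1,0.02,0]],"turn":[[0,0,0],[0,0,0],[0,0,-1],[0,0,-1],[0,0,-1]],"gripper":[1,1,1,1,1]}' >/dev/null; python3 g.py &&
python3 -m crank '{"travel":[[0.05,0.01,0],[0.1,0.02,0],[0.1,0.02,0],[0.1,0.02,0],[0.1,0.02,0]],"turn":[[0,0,0],[0,0,0],[0,0,-1],[0,0,-1],[0,0,-1]],"gripper":[1,1,1,1,1]}' >/dev/null; python3 g.py
```

```text
[0.5994 0.0987] 3.8 33.4
[0.6004 0.099 ] 3.9 33.9
[0.6013 0.0992] 3.5 34.4
[0.6024 0.0994] 4.4 34.9
[0.6034 0.0995] 4.2 35.4
[0.6043 0.0997] 3.4 35.9
[0.6053 0.1   ] 5.1 36.4
```

```bash
python3 -m crank '{"travel":[[0.05,0.01,0],[0.1,0.01,0],[0.1,0.01,0],[0.1,0.01,0],[0.1,0.01,0]],"turn":[[0,0,0],[0,0,0],[0,0,0],[0,0,0],[0,0,0]],"gripper":[1,1,1,1,1]}' >/dev/null; python3 g.py &&
python3 -m crank '{"travel":[[0.05,0.01,0],[0.1,0.01,0],[0.1,0.01,0],[0.1,0.01,0],[0.1,0.01,0]],"turn":[[0,0,0],[0,0,0],[0,0,0],[0,0,0],[0,0,0]],"gripper":[1,1,1,1,1]}' >/dev/null; python3 g.py &&
python3 -m crank '{"travel":[[0.05,0.01,0],[0.1,0.01,0],[0.1,0.01,0],[0.1,0.01,0],[0.1,0.01,0]],"turn":[[0,0,0],[0,0,0],[0,0,0],[0,0,0],[0,0,0]],"gripper":[1,1,1,1,1]}' >/dev/null; python3 g.py &&
python3 -m crank '{"travel":[[0.05,0.01,0],[0.1,0.01,0],[0.1,0.01,0],[0.1,0.01,0],[0.1,0.01,0]],"turn":[[0,0,0],[0,0,0],[0,0,0],[0,0,0],[0,0,0]],"gripper":[1,1,1,1,1]}' >/dev/null; python3 g.py &&
python3 -m crank '{"travel":[[0.05,0.01,0],[0.1,0.01,0],[0.1,0.01,0],[0.1,0.01,0],[0.1,0.01,0]],"turn":[[0,0,0],[0,0,0],[0,0,0],[0,0,0],[0,0,0]],"gripper":[1,1,1,1,1]}' >/dev/null; python3 g.py
```

```text
[0.6062 0.1   ] 5.1 36.9
[0.6065 0.1001] 11.3 37.4
[0.6065 0.1001] 11.3 37.4
[0.6065 0.1001] 11.3 37.4
[0.6065 0.1001] 11.3 37.4
```

Stop reached (11 N). Backing off, raising the arm clear and checking.

```bash
python3 -m crank '{"travel":[[-0.5,0,0],[-1.2,0,0],[-2,0,0],[-2,0,3],[-2,0,6]],"turn":[[0,0,0],[0,0,0],[0,0,0],[0,0,0],[0,0,0]],"gripper":[1,1,1,1,1]}' | sed -n 2,4p
python3 -m crank '{"travel":[[0,0,4],[-4,0,8],[-8,0,10],[-10,0,10],[-10,0,10]],"turn":[[0,0,0],[0,0,0],[0,0,0],[0,0,0],[0,0,0]],"gripper":[1,1,1,1,1]}'| sed -n 2,4p
python3 - <<'E'
from workcell import bot
import cv2,numpy as np
a=bot.grab_frame("top")["pixels"][:,:,::-1]; b=bot.grab_frame("side")["pixels"][:,:,::-1]
cv2.imwrite("pics/t4.png",np.hstack([cv2.resize(a[100:400,230:500],(405,450)),cv2.resize(b[130:430,200:460],(390,450))]))
E
```

```text
position: [0.5865, 0.0999, 0.2828]
tool_rot: [-3.141, 0.0, 1.471]
force: [0.6, 0.4, -0.2]
position: [0.4852, 0.1002, 0.3837]
tool_rot: [3.138, 0.002, 1.471]
force: [0.2, 0.9, 1.1]
```

View pics/t4.png

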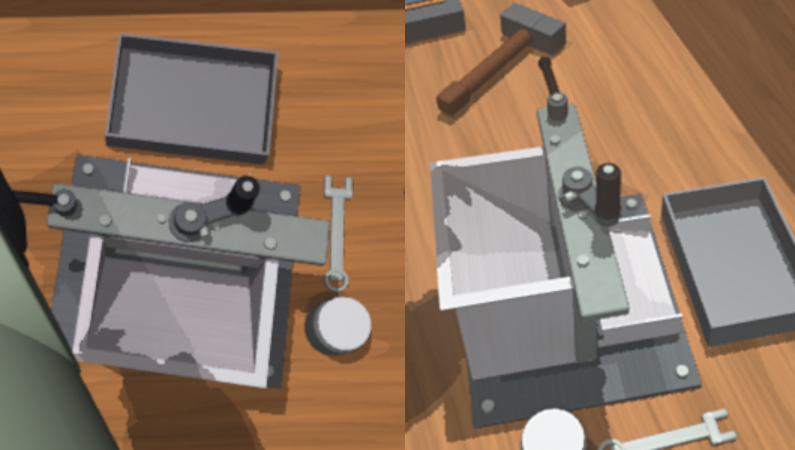

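The lever now points outward along the yoke (side view, from (558,100) to (545,62)). The crank is back at its seat angle after three turns, and the tray, tin and spanner are undisturbed. The arm is clear, so I'm handing in.

```bash
python3 -c "
from workcell import bot
print(bot.job_done())"
```

```text
the job is handed in; nothing more can be done
None
```

The job is handed in, though no verdict came back: I cranked the gate down to its stop (about 13 N at the grip), opened it three full turns, and pushed the clamp lever over to its stop; the pictures show the unit, tray, tin and spanner where they stood.

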